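# Clamp a drawer front on edge in the gluing jig

### The arm

A 6-joint arm with a two-finger parallel gripper is mounted at the origin on the work surface. World frame = base frame: x ahead of the robot, y to its left, z up, the work surface at z = 0. Lengths are in mm, angles in rad, forces in N, time in s.
With the tool pointing down it reaches from about 375 to 925 mm from the base axis. Payload 5.7 kg.
Tool frame: the origin (TCP) lies midway between the tips of the shut fingers; the grasp point (between the pads) lies 19 mm behind it; z points along the fingers, y is the line along which they close (so a half turn about z gives the same grasp; the last joint's range is limited). The gripper opens to 88 mm and grips with 3 to 60 N. Pads are 20 mm wide; open, the fingers measure 115 mm over their backs; the gripper's body (75 mm by 178 mm) begins 61 mm behind the grasp point.
Start: joints at [1.051, 0.359, 1.51, -0, 1.272, -0.115], TCP at [236.29, 551.479, 222.623] pointing down, gripper open.
Joint ranges: [-2.97, 2.97], [-1.01, 2.36], [0.21, 2.38], [-0.96, 4.11], [0.2, 2.71], [-2.98, 2.98]. Speed limits (rad/s): [2.39, 2.39, 3.14, 3.14, 3.14, 3.14].

### API

Orientations are given as a rotation vector (axis times angle).
In Python, from station import manip, eyes gives the robot as it stands.
- The arm moves only by the tool arm_command, never from a script. Its argument "deltas" is text: rows parted by semicolons, each of 4 numbers parted by spaces: the shift along the tool's x, y, z in units of 30 mm (1.0 is 30 mm), then the turn about the tool's z in rad. A call has 1 to 12 rows; each row shifts and turns the commanded pose from where the row before left it, along the tool's axes as they then stand; what a row does not reach is not made up. A row lasts 1/12 s, in which the tool goes at most 41.7 mm and 7.16 degrees, less where a joint would pass 70% of its speed; a pose out of reach is approached as far as the arm can. A call is refused whole if a number of a shift passes 1 or a number of a turn 0.125, either way. A call with a gripper value outside its range is refused whole. "hand" is the finger opening in mm, from 0 to 87.8, set as the call begins (left out, the last holds). The fingers move at their own pace and stop on an object; "force" is the grip in N (left out, the last holds). Time passes only in rows, so rows that do not move let the fingers close. It gives the time, the measured TCP pose, the force, the opening and the grip force at its end, in the units of the state.
- manip.read_state(): the state, without advancing time (a new reading comes with each control period).
- eyes.get_image(name): name is "side" or "top" or "wrist"; returns the picture (384x512x3 uint8, red, green, blue); there is no depth.
- eyes.get_calibration(name): a dict with "vfov" (degrees; the focal length in pixels is half the picture's height over the tangent of half this angle, whatever the lens; pixels are square), "cx", "cy" (the principal point, pixels), "k1" (the pictures are not rectified: a ray, as slopes to the right and down, at radius r is drawn at 1 + k1 r^2 times it, then the intrinsics apply), "R" (3x3) and "t" (3): a world point X has camera coordinates R X + t. Camera axes: x right, y down, z forward; pixel columns grow to the right and rows downward; lengths in mm; the calibration is good to about 2 mm. A picture is of the moment at which its call begins: read the wrist's pose just before it. get_calibration takes no time and is no camera call; for the wrist camera it gives the pose at the moment of the call.
- manip.close_job(): hands the job in; it is judged then, once.
The state is a dict: "time_s": time; "q": joint angles; "joint_vel": joint speeds; "joint_torque": joint torques, N m; "tcp_pos": TCP position; "eef_rot": TCP orientation; "wrist_force": force on the tool from outside, world axes, zero at the start; "moment": the same for the moment, N m; "width": finger opening in mm; "finger_force": force on a finger pad.
Only numpy, scipy, OpenCV 4.12 (cv2) and the standard library are available. Lean on these libraries where they do the work, as an engineer would, in place of code of your own. Each camera call takes 0.05 s, during which the arm holds its last target. There are 200 camera calls.

### The job

Take the dark drawer front from its sloping rest, stand it upright on its long thin edge in the gluing jig, between the clamp's rubber pad and the metal fence and centred along the fence, and let go of it. Then press the clamp's red knob down until its arm is level, with the yellow pointer at the green band, so that the pad presses the board flush against the fence, and finish while still holding the knob there. Leave the mallet, bowl, glue bottle and chisel alone.

Things in the scene. Friction and masses are not known exactly. Their poses are not given: they have to be found in the camera images.
- board: Dark wooden drawer front, a plain board 14 mm thick (its x), 150 mm long (its y), 140 mm high (its z), about 0.16 kg; faces alike, edges alike. Origin at its middle. It starts on the sloping rest, leaning 40 degrees from vertical, top edge towards the robot; its z points up the slope, its x out of its upper face. Its top 60 mm overhangs free, so its thickness can be pinched there.
- rack: Sloping rest of pale wood, fixed to the bench where it stands (place and yaw vary). Base 100 x 170 mm, 12 mm thick; the slope rises 50 degrees from horizontal towards the rest's -x side, up to 83 mm high, with a lip at its foot. Origin on the bench on the base's -x edge, midway in y; z up, y along the board.
- jig: Gluing jig, fixed (place and yaw vary; may change sides with the rest). Plywood base 200 (x) x 170 (y) x 12 mm. Aluminium fence 150 long, 18 thick, 60 high above the base; its face looks to jig -x at x = +60. Posts 100 high, 62 apart over all, hold the clamp's pivot at x = +20, z = 90. White gauge post 132 high at x = -35, y = +26, green band at z = 84 to 96. Origin: middle, on the bench; z up.
- jig_seat (a point): Point on the top of the jig's base (12 mm above the bench) midway along the fence and 7 mm before its face: where the middle of the board's lower edge stands when flush. Axes as the jig's. At rest the clamp's pad leaves about 35 mm free before the fence for the 14 mm board.
- knob_top (a point): Centre of the top of the clamp's round red knob (36 mm across, 12 mm high), on the arm's end 110 mm from the pivot, towards jig -x. About 157 mm above the bench at rest and 106 mm when the arm is level; it swings about the pivot, moving about 21 mm towards jig -x as it goes down to level.
- clamp (a joint): Angle of the clamp's crank (rad), sprung back to 0 (arm slanting up). Pressing the knob makes it grow; at 0.5 the arm is level and its yellow pointer is at the middle of the green band; stop at 0.8. The pad meets a flush board at about 0.36, then its own spring yields. The knob takes about 1 N to start and some 4 to 7 N at level with the board in place.
- pad: Round rubber pad of 24 mm on the lower end of the crank, facing the fence (jig +x), sprung by 0.9 N per mm along its axis, up to 18 mm. Origin at the middle of its pressing face; about 30 mm above the bench at rest, 40 mm when the arm is level.
- mallet: Wooden mallet lying on the bench between rest and jig: head 55 x 85 x 56 mm, handle 22 mm thick, 195 mm long overall along its x. Origin on the bench, 30 mm behind the head's middle. Leave alone.
- bowl: Pale wooden bowl, 100 mm across, 45 mm high, beyond the mallet. Origin under its centre. Leave alone.
- glue: Yellow glue bottle, 56 mm across, 130 mm high, at the left. Origin under its centre. Leave alone.
- chisel: Chisel lying at the right, about 200 mm long along its x, handle 26 mm thick. Origin on the bench under the ferrule. Leave alone.
Things that resemble listed ones, but are neither listed nor needed, are in the scene too. Of the things shaped like the board, the wooden one is meant.

How it is judged:
By the outcome, as a careful person would: the job done as asked, in the order asked, and still so for the second after the job is handed in, while the arm keeps its last pose, push and grip.
It also fails if it takes over 45 s, if anything falls off the work surface, if the arm or the gripper's body presses on something with over 40 N, if the wrist force passes 120 N, or if a joint passes its speed limit or range.

## Working session

There is one attempt and no reset: what is moved stays moved. The work goes in short steps, Python scripts to look and compute and a tool call to move; the robot and the scene stay as the last step left them, time stands still between calls to the robot, and variables do not carry over. Pictures are saved under pics/ and viewed, at most 10 in all, crops included, and the job is handed in when it is done.

Besides the shell and the picture viewer there is one more tool, called by a JSON object that holds its "api" and its "payload". arm_command: Moves the arm, as the interface text tells. Its arguments: {"type":"object","properties":{"deltas":{"type":"string"},"hand":{"type":"number"},"force":{"type":"number"}},"required":["deltas"]}

```bash
ls; mkdir -p pics; python3 - <<'E'
from station import manip, eyes
import cv2
print(manip.read_state())
for n in ("top","side"):
    im=eyes.get_image(n); cv2.imwrite(f"pics/{n}0.png",cv2.resize(im[:,:,::-1],(800,600),interpolation=cv2.INTER_CUBIC))
    print(n,eyes.get_calibration(n))
E
```

```text
pics
{'time_s': 0.0, 'q': array([ 1.05089407e+00,  3.59514249e-01,  1.51139712e+00,  2.74402323e-05,
        1.27248193e+00, -1.15072878e-01]), 'joint_vel': array([-0.00031279, -0.00040808,  0.0007238 , -0.00155043, -0.00032046,
       -0.0004925 ]), 'joint_torque': array([ 6.72297556e-04, -5.15368581e+01, -2.70725513e+01,  6.76769041e-02,
        3.52620415e-02, -1.18208736e-04]), 'tcp_pos': array([235.96716139, 550.92767888, 221.81751507]), 'eef_rot': array([-6.31465243e-01, -3.07687517e+00,  2.67372669e-03]), 'wrist_force': array([-0.19178671, -0.07851853,  0.42467592]), 'moment': array([0.03317606, 0.00011598, 0.00842968]), 'finger_force': 0.0, 'width': 88.01804187074598}
top {'vfov': 48.09009884718827, 'cx': 257.8626732016006, 'cy': 198.02040029555178, 'k1': 0.03340294653011395, 'R': array([[ 0.02002042, -0.99974049, -0.01086929],
       [-0.99122855, -0.01842715, -0.13086789],
       [ 0.13063363,  0.01339398, -0.99134023]]), 't': array([  -7.48179682,  513.68874833, 1183.15724858])}
side {'vfov': 44.039140996272806, 'cx': 259.1365243590661, 'cy': 189.61717594345296, 'k1': -0.04594618006017975, 'R': array([[ 0.93358984, -0.35826401,  0.00754327],
       [-0.22413042, -0.60022085, -0.76778935],
       [ 0.27959892,  0.71510967, -0.64065795]]), 't': array([-461.69474455,  211.51100452, 1501.80857477])}
```

View pics/top0.png

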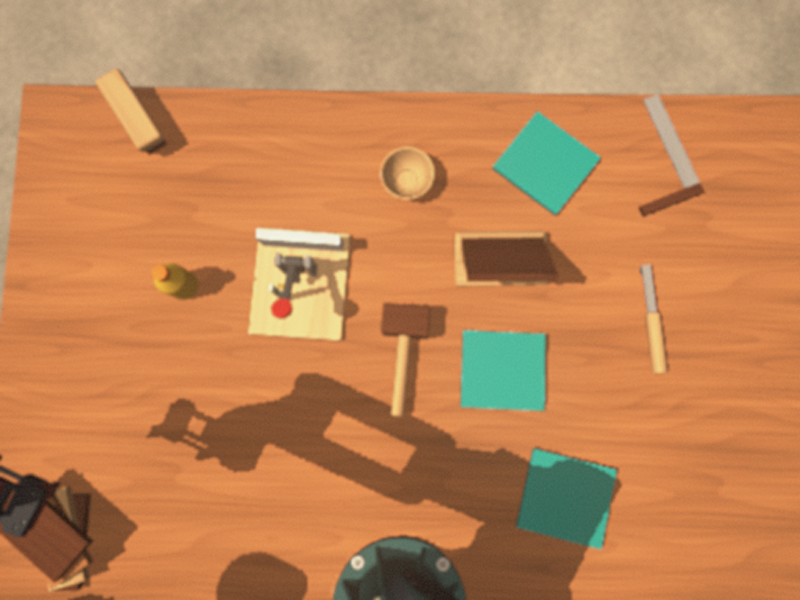

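View pics/side0.png

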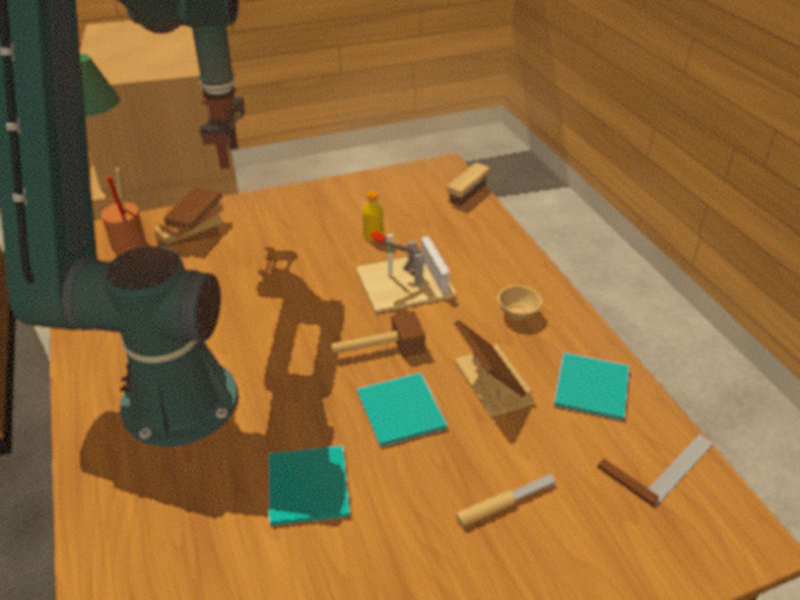

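The dark wooden board on the pale sloping rest is at top-view (508,260). The three teal squares at (547,162), (503,370) and (567,498) are shaped like it but are not wood. The dark planks at (50,540) lie in a scrap pile. The jig is at (300,285), with its red knob at (281,309). I'll confirm this in enlarged crops.

```bash
python3 - <<'E'
import cv2,numpy as np
from station import eyes
def crop(im,x,y,w=80,h=60,s=5):
    c=cv2.resize(im[y:y+h,x:x+w],(w*s,h*s),interpolation=cv2.INTER_CUBIC)
    for i in range(0,w,10):
        cv2.line(c,(i*s,0),(i*s,5),(255,255,255),1)
    for i in range(0,h,10): cv2.line(c,(0,i*s),(5,i*s),(255,255,255),1)
    return c
t=np.mean([eyes.get_image("top") for _ in range(4)],0).astype(np.uint8)[:,:,::-1]
s=np.mean([eyes.get_image("side") for _ in range(4)],0).astype(np.uint8)[:,:,::-1]
a=crop(t,150,140,100,75,4);b=crop(t,280,140,80,60)
c=crop(s,223,140,80,60);d=crop(s,280,200,80,60)
cv2.imwrite("pics/m1.png",np.vstack([np.hstack([a,b]),np.hstack([c,d])]))
E
```

```text
(no output)
```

View pics/m1.png

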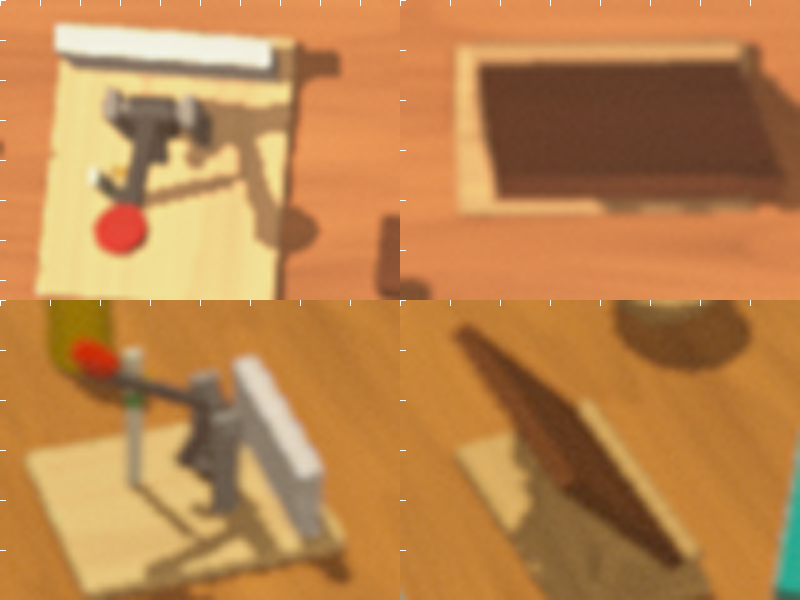

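The crops confirm the brown wooden board on the pale rest, foot against the far lip and top edge towards the robot, and the jig with its fence on the far side (+x). Next I fit the poses from corner pixels.

```bash
cat > h.py <<'E'
import numpy as np, cv2
from scipy.optimize import least_squares
from station import manip, eyes
def proj(cal,X):
    c=np.atleast_2d(X)@np.array(cal["R"]).T+cal["t"]; s=c[:,:2]/c[:,2:]
    s=s*(1+cal["k1"]*(s**2).sum(1,keepdims=True))
    f=192/np.tan(np.radians(cal["vfov"])/2)
    return s*f+[cal["cx"],cal["cy"]]
def pose(p,L):  # p: x,y,yaw (+z)
    c,s=np.cos(p[2]),np.sin(p[2]); L=np.atleast_2d(np.array(L,float))
    z=p[3] if len(p)>3 else 0
    return np.c_[c*L[:,0]-s*L[:,1]+p[0], s*L[:,0]+c*L[:,1]+p[1], L[:,2]+z]
def fit(obs,p0):  # obs: list of (cal, local pts, pixels)
    r=lambda p: np.concatenate([(proj(c,pose(p,L))-u).ravel() for c,L,u in obs])
    s=least_squares(r,p0,loss="soft_l1"); return s.x,s.fun
def cr(pts,x0,y0,s,ox,oy): # montage px -> image px
    return (np.array(pts,float)-[ox,oy]+.5)/s-.5+[x0,y0]
A=np.radians(40); bz=np.array([-np.sin(A),0,np.cos(A)]); bx=np.array([np.cos(A),0,np.sin(A)])
def bl(a,y,b): return a*bx+[0,y,0]+b*bz
E
python3 - <<'E'
from h import *
T=eyes.get_calibration("top");S=eyes.get_calibration("side")
jt=[[78,75,72],[78,-75,72],[60,-75,72],[60,75,72],[100,-85,12],[-100,85,12],[-69,0,157],]
jtu=cr([(56,24),(272,44),(271,68),(56,50),(296,40),(37,292),(120,229)],150,140,4,0,0)
js=[[-100,85,12],[-100,-85,12],[100,-85,12],[78,75,72],[60,75,72],[78,-75,72],[60,-75,72],[-69,0,157]]
jsu=cr([(26,457),(85,592),(343,543),(256,358),(235,362),(323,463),(303,472),(95,357)],223,140,5,0,300)
p,r=fit([(T,jt,jtu),(S,js,jsu)],[600,130,0]);print("jig",p,"\n",r.reshape(-1,2).round(1).tolist())
for n,o in(("T",(T,jt,jtu)),("S",(S,js,jsu))): print(n,fit([o],[600,130,0])[0])
bt=[bl(7,75,-70),bl(7,-75,-70),bl(7,-75,70),bl(7,75,70),bl(-7,75,70)]
btu=cr([(478,65),(742,63),(783,178),(495,178),(498,198)],280,140,5,400,0)
bs=[bl(-7,75,70),bl(-7,-75,70),bl(7,-75,-70),bl(7,75,-70)]
bsu=cr([(455,333),(562,487),(683,562),(584,400)],280,200,5,400,300)
q,r=fit([(T,bt,btu),(S,bs,bsu)],[600,-100,0,70]);print("board",q,"\n",r.reshape(-1,2).round(1).tolist())
print(fit([(T,bt,btu)],[600,-100,0,70])[0])
rt=[[100,85,12],[0,85,12]];rtu=cr([(457,44),(457,213)],280,140,5,400,0)
rs=[[0,85,12],[100,85,12]];rsu=cr([(457,450),(588,400)],280,200,5,400,300)
print("rack",fit([(T,rt,rtu),(S,rs,rsu)],[600,-100,0]))
t=cv2.imread("pics/top0.png");s=cv2.imread("pics/side0.png")
E
```

```text
jig [ 5.67856803e+02  1.94926120e+02 -5.77650768e-02] 
 [[0.7, 0.3], [0.3, -0.7], [0.0, -0.4], [-0.0, 0.1], [0.5, -1.8], [0.1, -1.3], [0.3, -0.9], [-0.4, -0.9], [-0.1, -0.3], [0.4, -1.0], [-1.5, -0.2], [-1.7, -0.2], [-1.5, 1.7], [-2.1, 0.8], [-1.1, -0.9]]
T [ 5.66095861e+02  1.95688874e+02 -6.03516368e-02]
S [ 5.70926006e+02  1.92007703e+02 -5.93735493e-02]
board [ 6.04148675e+02 -1.78838706e+02  1.17205783e-02  7.88209698e+01] 
 [[0.4, -2.0], [0.0, -1.3], [0.6, -0.3], [0.2, -0.6], [-0.6, 0.0], [-2.1, -0.1], [-2.4, 0.9], [-0.1, -0.5], [-1.9, 1.1]]
[ 6.05591439e+02 -1.80736995e+02  1.34560170e-02  6.14707055e+01]
rack (array([ 5.70155234e+02, -1.79056444e+02,  3.52614540e-02]), array([-0.15166101, -0.8863371 ,  0.70963938, -0.90159243, -1.45303249,
       -0.57509832, -1.21902839,  1.47169284]))
```

{"api": "arm_command", "payload": {"deltas": "0 0 -0.3 0.125;0 0 -0.3 0.125;0 0 -0.3 0.125;0 0 -0.3 0.125;0 0 -0.3 0.125;0 0 -0.3 0.125;0 0 -0.3 0.125;0 0 -0.2 0.125;0 0 0 0.125;0 0 0 0.022;-0.5 0.4 0 0;-0.9 0.8 0 0", "hand": 70}}

```text
time_s: 1.5
tcp_pos: [271.5, 511.6, 291.3]
eef_rot: [-2.191, -2.249, 0.0]
wrist_force: [0.5, -0.7, -0.3]
width: 69.9
finger_force: 0.0
```

{"api": "arm_command", "payload": {"deltas": "-1 0.8 0 0;-1 0.8 0 0;-1 0.8 0 0;-1 0.8 0 0;-1 0.8 0 0;-1 0.8 0 0;-1 0.8 0 0;-1 0.8 0 0;-1 0.8 0 0;-0.9 0.6 0 0;-0.5 0.3 0 0;0 0 0 0"}}

```text
time_s: 2.5
tcp_pos: [524.0, 199.6, 291.2]
eef_rot: [2.2, 2.24, -0.001]
wrist_force: [1.0, -0.9, -0.3]
width: 70.0
finger_force: 0.0
```

```bash
python3 - <<'E'
from h import *
s=manip.read_state();print(s["time_s"],s["tcp_pos"],s["eef_rot"],s["q"])
c=eyes.get_calibration("wrist");im=eyes.get_image("wrist");print(c)
cv2.imwrite("pics/w1.png",cv2.resize(im[:,:,::-1],(800,600),interpolation=cv2.INTER_CUBIC))
E
```

```text
2.5 [523.96049697 199.64654806 291.21007043] [ 2.20045318e+00  2.24040291e+00 -1.33837445e-03] [ 0.24192639  0.24689551  1.50021594 -0.00158345  1.3945217   0.22421268]
{'vfov': 59.11059358507298, 'cx': 260.05592497160245, 'cy': 191.39837285237087, 'k1': -0.017592427032584988, 'R': array([[ 9.99838692e-01,  1.79434006e-02,  7.90552014e-04],
       [ 1.68553265e-02, -9.52593193e-01,  3.03779702e-01],
       [ 6.20391535e-03, -3.03717375e-01, -9.52741973e-01]]), 't': array([-527.41965633,  122.90757723,  514.75683802])}
```

View pics/w1.png

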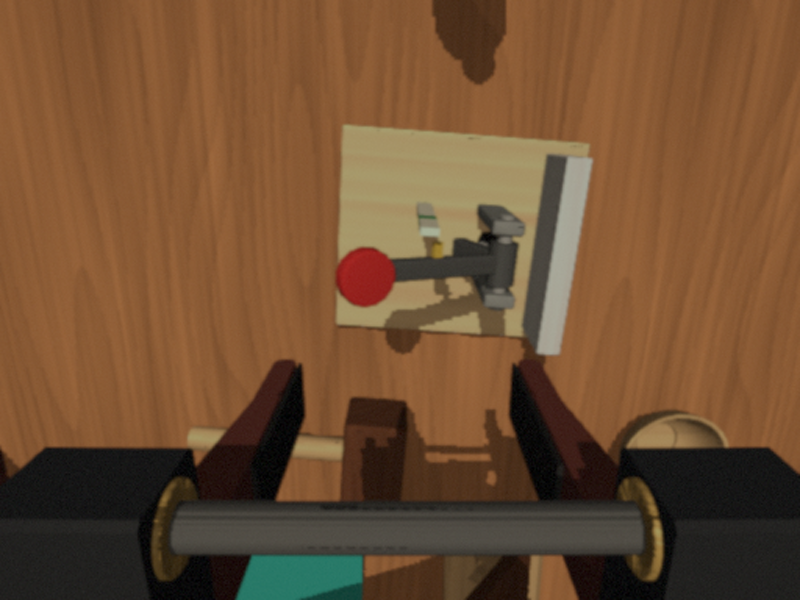

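The wrist view shows the jig: base corners (344,125), (589,144) and (337,326); fence top (567,156), (591,158), (538,352) and (560,355); knob (365,277). I'll fit these and move to a view of the board.

```bash
python3 - <<'E'
from h import *
W=eyes.get_calibration("wrist")
L=[[-100,85,12],[100,85,12],[-100,-85,12],[60,75,72],[78,75,72],[60,-75,72],[78,-75,72],[-69,0,157]]
u=cr([(344,125),(589,144),(337,326),(567,156),(591,158),(538,352),(560,355),(365,277)],0,0,1.5625,0,0)
p,r=fit([(W,L,u)],[568,195,-.058]);print(p,r.reshape(-1,2).round(1).tolist())
E
```

```text
[ 5.67801384e+02  1.98837932e+02 -5.01182501e-02] [[1.0, -0.0], [3.6, -0.6], [1.3, -0.4], [-1.5, -0.3], [-0.5, -0.4], [-2.2, 0.8], [-1.7, -0.2], [0.9, 1.3]]
```

{"api": "arm_command", "payload": {"deltas": "-0.5 0 0 0;-1 0.1 0 0;-1 0.2 0 0;-1 0.2 0 0;-1 0.2 0 0;-1 0.2 0 0;-1 0.2 0 0;-1 0.2 0 0;-1 0.2 0 0;-1 0.2 0 0;-1 0 0 0;-1 0 0 0"}}

```text
time_s: 3.55
tcp_pos: [579.6, -140.6, 291.5]
eef_rot: [-2.196, -2.246, -0.001]
wrist_force: [0.0, -0.7, -0.2]
width: 70.0
finger_force: 0.0
```

{"api": "arm_command", "payload": {"deltas": "-1 0 0 0;-1 0 0 0;-1 0 0 0;-0.5 0 0 0;0 0 0 0;0 0 0 0"}}

```text
time_s: 4.05
tcp_pos: [581.5, -245.0, 291.3]
eef_rot: [-2.199, -2.242, -0.001]
wrist_force: [-0.2, 0.3, 0.1]
width: 70.0
finger_force: 0.0
```

```bash
python3 - <<'E'
from h import *
s=manip.read_state();print(s["time_s"],s["tcp_pos"],s["eef_rot"],s["q"])
im=eyes.get_image("wrist")
cv2.imwrite("pics/w2.png",cv2.resize(im[:,:,::-1],(800,600),interpolation=cv2.INTER_CUBIC))
E
```

```text
4.05 [ 581.52696143 -244.9520051   291.34712625] [-2.19891549e+00 -2.24190512e+00 -9.60399484e-04] [-5.08643409e-01  3.54310931e-01  1.34525474e+00  9.43647201e-04
  1.44313014e+00 -5.28124587e-01]
```

View pics/w2.png

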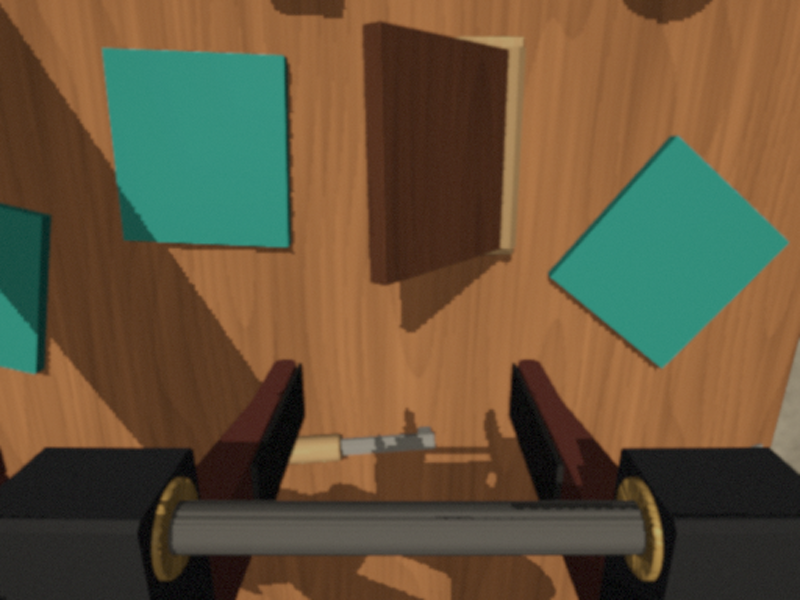

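The wrist view shows the board with top-edge corners at (364,27), (383,24), (372,283) and (388,283), and foot corners at (508,50) and (500,248). I'll fit it and refit the jig without the doubtful corner.

```bash
python3 - <<'E'
from h import *
W=eyes.get_calibration("wrist")
L=[bl(-7,75,70),bl(7,75,70),bl(-7,-75,70),bl(7,-75,70),bl(7,75,-70),bl(7,-75,-70)]
u=cr([(364,26),(383,23),(372,283),(388,283),(508,50),(500,248)],0,0,1.5625,0,0)
p,r=fit([(W,L,u)],[604,-179,.01,79]);print(p,r.reshape(-1,2).round(1).tolist())
W1=dict(W);W1["R"]=np.array([[ 9.99838692e-01,  1.79434006e-02,  7.90552014e-04],[ 1.68553265e-02, -9.52593193e-01,  3.03779702e-01],[ 6.20391535e-03, -3.03717375e-01, -9.52741973e-01]]);W1["t"]=np.array([-527.41965633,122.90757723,514.75683802])
J=[[-100,85,12],[-100,-85,12],[60,75,72],[78,75,72],[60,-75,72],[78,-75,72],[-69,0,157]]
v=cr([(344,125),(337,326),(567,156),(591,158),(538,352),(560,355),(365,277)],0,0,1.5625,0,0)
for a in(J,J[2:6]):
    p,r=fit([(W1,a,v if a is J else v[2:6])],[568,195,-.058]);print(p,r.reshape(-1,2).round(1).tolist())
E
```

```text
[ 6.06756218e+02 -1.77459089e+02  3.01945250e-02  7.23529747e+01] [[0.0, 0.2], [-0.5, 0.0], [-0.2, -1.6], [-0.2, 0.7], [0.7, 0.2], [0.5, -0.2]]
[ 5.69848049e+02  1.96862329e+02 -4.98410563e-02] [[1.3, -0.1], [1.7, -0.5], [-1.1, -0.4], [-0.1, -0.5], [-1.8, 0.6], [-1.3, -0.4], [1.5, 1.3]]
[ 5.71151176e+02  1.96050708e+02 -4.22599276e-02] [[-0.4, -0.1], [0.5, -0.3], [-0.3, 0.9], [0.2, -0.2]]
```

{"api": "arm_command", "payload": {"deltas": "0.5 -0.1 0 0;0.7 -0.1 0 0;0.7 -0.1 0.5 0;0.3 0 1 0;0 0 1 0;0 0 1 0;0 0 1 0;0 0 0.8 0;0 0 0.5 0;0 0 0.25 0;0 0 0 0;0 0 0 0"}}

```text
time_s: 5.1
tcp_pos: [571.4, -179.0, 110.8]
eef_rot: [2.199, 2.244, 0.0]
wrist_force: [-0.0, 0.1, 0.7]
width: 70.0
finger_force: 0.0
```

{"api": "arm_command", "payload": {"deltas": "0 0 0 0;0 0 0 0;0 0 0 0;0 0 0 0;0 0 0 0;0 0 0 0", "hand": 20, "force": 8}}

```text
time_s: 5.6
tcp_pos: [571.3, -180.5, 110.4]
eef_rot: [2.2, 2.242, 0.0]
wrist_force: [-0.2, 0.0, 0.0]
width: 33.5
finger_force: 0.1
```

{"api": "arm_command", "payload": {"deltas": "0 0 0 0;0 0 0 0;0 0 0 0;0 0.22 -0.17 0;0 0.23 -0.16 0;0 0.24 -0.14 0;0 0.25 -0.12 0;0 0 0 0", "hand": 0, "force": 10}}

```text
time_s: 6.27
tcp_pos: [600.9, -179.8, 129.8]
eef_rot: [2.199, 2.242, 0.001]
wrist_force: [-3.5, 1.9, 9.9]
width: 23.9
finger_force: 10.0
```

```bash
python3 - <<'E'
from h import *
s=manip.read_state();print(s["time_s"],s["tcp_pos"],s["wrist_force"],s["width"],s["finger_force"])
a=eyes.get_image("wrist")[:,:,::-1]; b=eyes.get_image("side")[190:280,260:380,::-1]
cv2.imwrite("pics/g1.png",np.hstack([cv2.resize(a,(400,300)),cv2.resize(b,(400,300),interpolation=cv2.INTER_CUBIC)]))
E
```

```text
6.2667 [ 600.87851067 -179.79229319  129.82758172] [-3.50340957  1.93924607  9.93119858] 23.89154669071711 10.042651556432247
```

View pics/g1.png

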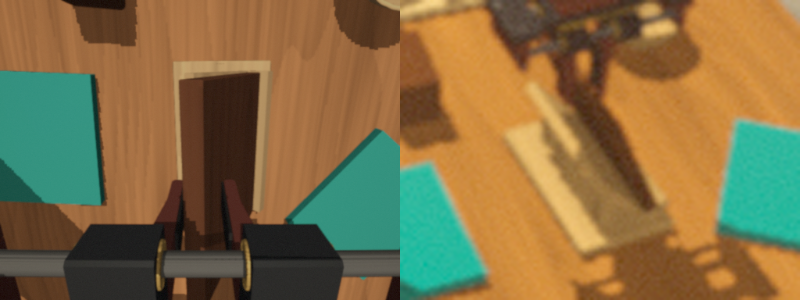

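The board is held and turning upright about its foot (side crop: its top is between the fingers, its foot at the lip). I continue the arc with a little more lift.

{"api": "arm_command", "payload": {"deltas": "0 0.25 -0.2 0;0 0.26 -0.18 0;0 0.26 -0.15 0;0 0.26 -0.1 0;0 0.26 -0.1 0;0 0.25 -0.1 0;0 0 0 0;0 0 0 0"}}

```text
time_s: 7.03
tcp_pos: [645.7, -178.8, 152.4]
eef_rot: [-2.199, -2.242, 0.001]
wrist_force: [-0.9, -0.3, -1.7]
width: 14.0
finger_force: 10.0
```

{"api": "arm_command", "payload": {"deltas": "0 0 0 0;0 0 0 0;0 0 -0.3 0;0 0 -0.5 0;0 0 -0.5 0;0 0 0 0", "force": 30}}

```text
time_s: 7.53
tcp_pos: [647.3, -179.6, 195.6]
eef_rot: [2.197, 2.239, 0.003]
wrist_force: [0.5, -0.6, -1.2]
width: 14.0
finger_force: 30.0
```

```bash
python3 - <<'E'
from h import *
s=manip.read_state();print(s["time_s"],s["tcp_pos"],s["wrist_force"],s["width"],s["finger_force"])
a=eyes.get_image("wrist")[:,:,::-1]; b=eyes.get_image("side")[170:290,260:420,::-1]
cv2.imwrite("pics/g2.png",np.hstack([cv2.resize(a,(400,300)),cv2.resize(b,(400,300),interpolation=cv2.INTER_CUBIC)]))
E
```

```text
7.5333 [ 647.32626482 -179.64837757  195.56199093] [ 0.53688524 -0.55801685 -1.22588269] 14.024078419496126 29.99871075153351
```

View pics/g2.png

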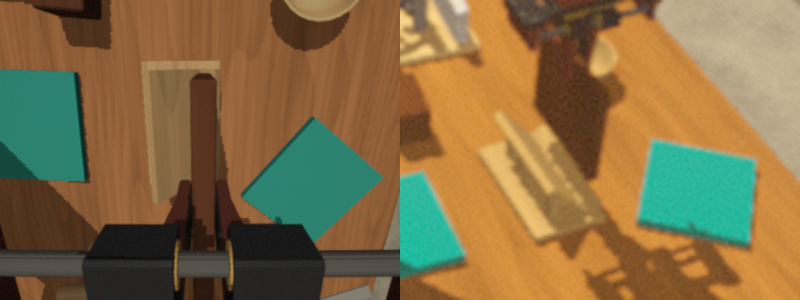

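{"api": "arm_command", "payload": {"deltas": "0 0 -0.5 0.035;0 0 -0.8 0.035;0 0 -0.8 0;0.2 0 0 0;0.5 -0.1 0 0;0.8 -0.1 0 0;0.9 -0.1 0 0;0.9 -0.1 0 0;0.9 -0.1 0 0;0.9 -0.1 0 0;0.9 -0.1 0 0;0.9 -0.1 0 0"}}

```text
time_s: 8.63
tcp_pos: [629.7, 31.7, 251.9]
eef_rot: [-2.274, -2.162, 0.005]
wrist_force: [0.6, 1.0, -0.9]
width: 14.0
finger_force: 30.0
```

{"api": "arm_command", "payload": {"deltas": "0.9 -0.1 0 0;0.9 -0.1 0 0;0.9 -0.1 0 0;0.9 -0.1 0 0;0.8 -0.1 0 0;0.6 -0.1 0 0;0.4 -0.1 0 0;0.1 0 0 0;0 0 0 0;0 0 0 0;0 0 0 0"}}

```text
time_s: 9.55
tcp_pos: [619.6, 193.9, 254.4]
eef_rot: [2.278, 2.163, -0.001]
wrist_force: [-0.0, 0.2, -1.4]
width: 13.7
finger_force: 30.0
```

```bash
python3 - <<'E'
from h import *
s=manip.read_state();print(s["time_s"],s["tcp_pos"],s["eef_rot"],s["wrist_force"],s["width"],s["finger_force"])
a=eyes.get_image("wrist")[:,:,::-1]
cv2.imwrite("pics/raw3.png",a)
b=eyes.get_image("side")[:,:,::-1];cv2.imwrite("pics/raw3s.png",b)
A=cv2.resize(a[30:230,180:380],(400,400),interpolation=cv2.INTER_CUBIC);B=cv2.resize(b[90:230,200:340],(400,400),interpolation=cv2.INTER_CUBIC)
cv2.imwrite("pics/j1.png",np.hstack([A,B]))
E
```

```text
9.55 [619.61156439 193.86248066 254.37633462] [ 2.27828932e+00  2.16290489e+00 -1.38029825e-03] [-0.01541401  0.20364112 -1.44386553] 13.732000423287545 29.998825192451477
```

View pics/j1.png

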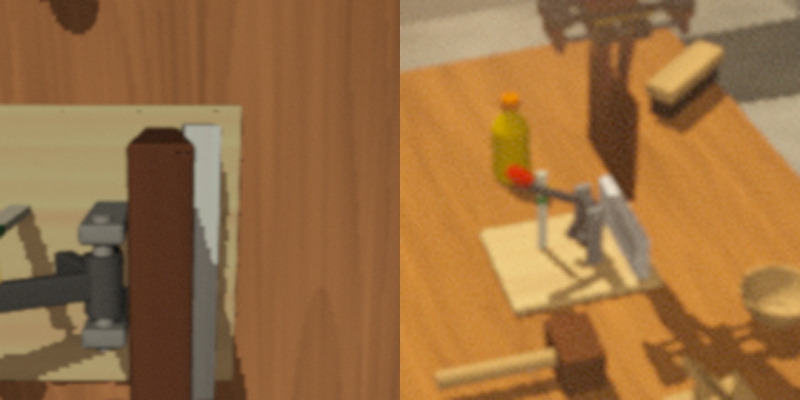

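Left crop: board's far top corners are at (128,143) and (193,143), its bottom end at about (146,129) and (184,129). Fence top far corners are at (183,125) and (220,126), the base corner at (240,106), and the posts flank the crank on the left. I'll compute the board's pose relative to the jig from this one image.

```bash
python3 - <<'E'
from h import *
W=eyes.get_calibration("wrist");s=manip.read_state();y0=-.051;T=s["tcp_pos"]
yw=2*np.arctan2(s["eef_rot"][1],s["eef_rot"][0])-np.pi/2;print("tool yaw",yw)
c=lambda p:cr(p,180,30,2,0,0)
L=np.array([[-7,75,0],[7,75,0],[-7,75,-140],[7,75,-140]]);u=c([(128,143),(193,143),(146,129),(184,129)])
f=lambda p:(proj(W,pose([p[0],p[1],yw,p[2]],L))-u).ravel()
r=least_squares(f,[619,194,270]);print("board top centre",r.x,r.fun.round(1),"rel tcp",r.x-T)
J=[[60,75,72],[78,75,72],[100,85,12]];v=c([(183,125),(220,126),(240,106)])
for yj in(-.06,-.05,-.04):
    g=lambda p:(proj(W,pose([p[0],p[1],yj],J))-v).ravel()
    r=least_squares(g,[569,196]);print("jig",yj,r.x,r.fun.round(1))
# predicted lower-right fence edge and base corner for yaw check
for yj in(-.06,-.05,-.04):
    r=least_squares(lambda p:(proj(W,pose([p[0],p[1],yj],J))-v).ravel(),[569,196]).x
    print(yj,((proj(W,pose([*r,yj],[[78,-50,72],[78,-75,72],[100,-85,12],[100,-60,12]]))-[180,30])*2).round(0).tolist())
E
```

```text
tool yaw -0.05239696038453867
board top centre [620.04098323 194.55262212 266.44349271] [ 0.9  0.5  0.9  0.5 -0.8 -1.  -2.8 -1. ] rel tcp [ 0.17683306  0.76006788 11.7517182 ]
jig -0.06 [568.69920743 197.02742655] [-1.5  0.3 -1.7 -0.   3.7 -0.2]
jig -0.05 [569.43041483 196.21178889] [-1.5  0.5 -1.6 -0.   3.7 -0.5]
jig -0.04 [570.16975534 195.4034239 ] [-1.5  0.7 -1.6 -0.   3.6 -0.7]
-0.06 [[209.0, 364.0], [207.0, 406.0], [235.0, 381.0], [236.0, 345.0]]
-0.05 [[211.0, 364.0], [210.0, 406.0], [237.0, 381.0], [239.0, 344.0]]
-0.04 [[213.0, 364.0], [213.0, 406.0], [240.0, 381.0], [241.0, 344.0]]
```

{"api": "arm_command", "payload": {"deltas": "0 0 0.4 0;0 0 0.6 0;0 0 0.7 0;0 0 0.7 0;0 0 0.5 0;0 0 0.3 0;0 0 0.2 0;0 0 0 0;0 0 0 0"}}

```text
time_s: 10.4
tcp_pos: [620.0, 194.8, 153.0]
eef_rot: [2.277, 2.164, 0.0]
wrist_force: [0.7, 0.7, -2.1]
width: 13.8
finger_force: 30.0
```

{"api": "arm_command", "payload": {"deltas": "0 0 0.05 0;0 0 0.05 0;0 0 0.05 0;0 0 0 0;0 0 0 0"}}

```text
time_s: 10.82
tcp_pos: [619.7, 195.0, 148.4]
eef_rot: [2.277, 2.164, 0.0]
wrist_force: [-0.1, 0.1, -1.5]
width: 13.8
finger_force: 30.0
```

{"api": "arm_command", "payload": {"deltas": "0 0 0.05 0;0 0 0.05 0;0 0 0 0;0 0 0 0"}}

```text
time_s: 11.15
tcp_pos: [619.5, 194.9, 145.1]
eef_rot: [-2.277, -2.164, 0.001]
wrist_force: [0.0, 0.5, -1.8]
width: 14.3
finger_force: 30.0
```

{"api": "arm_command", "payload": {"deltas": "0 0 0.05 0;0 0 0.05 0;0 0 0 0;0 0 0 0"}}

```text
time_s: 11.48
tcp_pos: [619.5, 194.9, 142.1]
eef_rot: [-2.277, -2.164, 0.001]
wrist_force: [0.4, -0.5, -1.6]
width: 13.7
finger_force: 30.0
```

{"api": "arm_command", "payload": {"deltas": "0 0 0.05 0;0 0 0.05 0;0 0 0 0;0 0 0 0"}}

```text
time_s: 11.82
tcp_pos: [619.5, 194.9, 139.1]
eef_rot: [-2.277, -2.164, 0.001]
wrist_force: [0.3, -0.3, -1.3]
width: 13.9
finger_force: 30.0
```

{"api": "arm_command", "payload": {"deltas": "0 0 0.05 0;0 0 0.05 0;0 0 0 0;0 0 0 0"}}

```text
time_s: 12.15
tcp_pos: [619.5, 194.9, 136.1]
eef_rot: [-2.277, -2.164, 0.001]
wrist_force: [0.5, -0.1, -0.8]
width: 13.6
finger_force: 30.0
```

{"api": "arm_command", "payload": {"deltas": "0 0 0.05 0;0 0 0.05 0;0 0 0 0;0 0 0 0"}}

```text
time_s: 12.48
tcp_pos: [619.5, 194.9, 133.1]
eef_rot: [-2.277, -2.164, 0.001]
wrist_force: [0.0, -0.4, -1.3]
width: 13.6
finger_force: 30.0
```

{"api": "arm_command", "payload": {"deltas": "0 0 0.05 0;0 0 0.05 0;0 0 0 0;0 0 0 0"}}

```text
time_s: 12.82
tcp_pos: [619.6, 194.9, 130.1]
eef_rot: [-2.277, -2.164, 0.0]
wrist_force: [0.2, -0.7, -1.5]
width: 14.0
finger_force: 30.0
```

{"api": "arm_command", "payload": {"deltas": "0 0 0.05 0;0 0 0.05 0;0 0 0 0;0 0 0 0"}}

```text
time_s: 13.15
tcp_pos: [620.3, 194.6, 129.8]
eef_rot: [2.276, 2.163, 0.002]
wrist_force: [-3.3, -2.3, 14.6]
width: 13.7
finger_force: 30.0
```

Firm contact at TCP z 130. I relieve the push, open a little and check.

{"api": "arm_command", "payload": {"deltas": "0 0 -0.08 0;0 0 0 0;0 0 0 0"}}

```text
time_s: 13.4
tcp_pos: [619.9, 194.8, 129.8]
eef_rot: [2.277, 2.164, 0.0]
wrist_force: [-0.3, -0.8, 2.3]
width: 14.0
finger_force: 30.0
```

{"api": "arm_command", "payload": {"deltas": "0 0 0 0;0 0 0 0;0 0 0 0;0 0 0 0;0 0 0 0;0 0 0 0", "hand": 32}}

```text
time_s: 13.9
tcp_pos: [619.6, 195.0, 129.5]
eef_rot: [-2.277, -2.164, 0.0]
wrist_force: [-0.7, -0.0, -0.0]
width: 32.1
finger_force: 0.0
```

{"api": "arm_command", "payload": {"deltas": "0 0 -0.3 0;0 0 -0.6 0;0 0 -0.9 0;0 0 -1 0;0 0 -1 0;0 0 -0.5 0;0 0 0 0;0 0 0 0"}}

```text
time_s: 14.57
tcp_pos: [620.2, 195.1, 259.8]
eef_rot: [2.276, 2.163, 0.003]
wrist_force: [-0.8, -0.1, -0.8]
width: 32.2
finger_force: 0.0
```

```bash
python3 - <<'E'
from h import *
s=manip.read_state();print(s["time_s"],s["tcp_pos"],s["eef_rot"],s["wrist_force"],s["width"])
a=eyes.get_image("wrist")[:,:,::-1]
b=eyes.get_image("side")[:,:,::-1]
A=cv2.resize(a[60:260,160:360],(400,400),interpolation=cv2.INTER_CUBIC);B=cv2.resize(b[110:230,210:330],(400,400),interpolation=cv2.INTER_CUBIC)
cv2.imwrite("pics/j2.png",np.hstack([A,B]))
E
```

```text
14.5667 [620.17691033 195.06555384 259.83941894] [2.27634866 2.16316767 0.00320174] [-0.7762563  -0.08140437 -0.8239579 ] 32.218566649580126
```

View pics/j2.png

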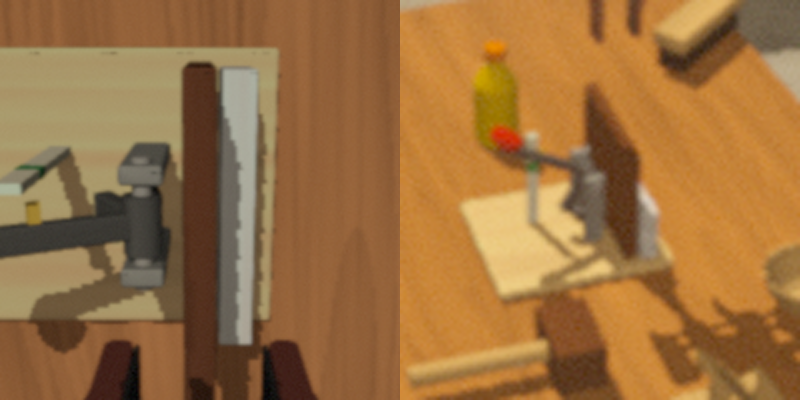

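The board stands free and upright before the fence (board top far end at y≈67 in the crop, fence far end at y≈68). A quick check of centring, and the knob target.

```bash
python3 - <<'E'
from h import *
W=eyes.get_calibration("wrist")
c=lambda p:cr(p,160,60,2,0,0)
J=[[60,75,72],[78,75,72],[60,-75,72],[78,-75,72]];v=c([(222,68),(258,69),(220,344),(252,346)])
p,r=fit([(W,J,v)],[569,196,-.05]);print("jig",p,r.round(1))
L=[[-7,75,152],[7,75,152]];u=c([(183,67),(216,67)])
g=lambda q:(proj(W,pose([q[0],q[1],-.05],L))-u).ravel()
q=least_squares(g,[619,194]).x;print("board",q)
d=q-p[:2];cy,sy=np.cos(p[2]),np.sin(p[2]);print("in jig",cy*d[0]+sy*d[1],-sy*d[0]+cy*d[1])
for P in(p,[569.5,196.5,-.05]): print("knob rest/level",pose(P,[[-69,0,157],[-90,0,106]]).round(1).tolist())
E
```

```text
jig [ 5.68709402e+02  1.96062717e+02 -4.90067245e-02] [-0.1 -0.1  0.1 -0.6 -0.1  1.  -0.   0. ]
board [617.94545956 196.09755431]
in jig 49.175238986641986 2.4467273744195093
knob rest/level [[499.8, 199.4, 157.0], [478.8, 200.5, 106.0]]
knob rest/level [[500.6, 199.9, 157.0], [479.6, 201.0, 106.0]]
```

{"api": "arm_command", "payload": {"deltas": "0 0 0 0;0 -0.3 0 0;0 -0.7 0 0;0 -1 0 0;0 -1 0 0;-0.06 -0.7 0 0;0 -0.3 0 0;0 0 0 0;0 0 0 0", "hand": 0, "force": 20}}

```text
time_s: 15.42
tcp_pos: [500.1, 199.4, 258.6]
eef_rot: [2.277, 2.164, 0.001]
wrist_force: [0.8, 0.4, 0.9]
width: 0.5
finger_force: 0.0
```

{"api": "arm_command", "payload": {"deltas": "0 0 0.4 0;0 0 0.8 0;0 0 0.8 0;0 0 0.6 0;0 0 0.3 0;0 0 0.1 0;0 0 0 0;0 0 0 0"}}

```text
time_s: 16.08
tcp_pos: [501.0, 199.4, 169.3]
eef_rot: [2.277, 2.163, 0.002]
wrist_force: [0.1, 0.9, 0.4]
width: 0.3
finger_force: 0.0
```

{"api": "arm_command", "payload": {"deltas": "0 0 0.2 0;0 0 0.2 0;0 -0.1 0.15 0;0 -0.1 0.15 0;0 -0.09 0.16 0;0 -0.09 0.16 0;0 -0.07 0.17 0;0 -0.07 0.17 0;0 0 0 0"}}

```text
time_s: 16.83
tcp_pos: [483.3, 199.9, 126.9]
eef_rot: [-2.277, -2.164, 0.002]
wrist_force: [1.0, 0.1, 1.4]
width: 0.5
finger_force: 1.1
```

{"api": "arm_command", "payload": {"deltas": "0 -0.05 0.12 0;0 -0.05 0.12 0;0 -0.04 0.12 0;0 -0.03 0.12 0;0 -0.01 0.12 0;0 0 0 0;0 0 0 0;0 0 0 0"}}

```text
time_s: 17.5
tcp_pos: [479.0, 200.3, 110.0]
eef_rot: [2.277, 2.164, 0.0]
wrist_force: [2.6, -1.5, 3.4]
width: 0.5
finger_force: 2.0
```

{"api": "arm_command", "payload": {"deltas": "0 -0.01 0.07 0;0 -0.01 0.07 0;0 0 0 0;0 0 0 0;0 0 0 0"}}

```text
time_s: 17.92
tcp_pos: [478.4, 200.3, 105.9]
eef_rot: [2.277, 2.164, 0.0]
wrist_force: [2.6, -1.8, 6.3]
width: 1.0
finger_force: 2.9
```

```bash
python3 - <<'E'
from h import *
s=manip.read_state();print(s["time_s"],s["tcp_pos"],s["wrist_force"])
a=eyes.get_image("wrist")[:,:,::-1]
b=np.mean([eyes.get_image("side") for _ in range(3)],0).astype(np.uint8)[:,:,::-1]
A=cv2.resize(a[20:320,140:440],(400,400));B=cv2.resize(b[120:220,215:315],(400,400),interpolation=cv2.INTER_CUBIC)
cv2.imwrite("pics/k1.png",np.hstack([A,B]))
E
```

```text
17.9167 [478.37453167 200.34726085 105.94268039] [ 2.62771815 -1.78693324  6.3332673 ]
```

View pics/k1.png

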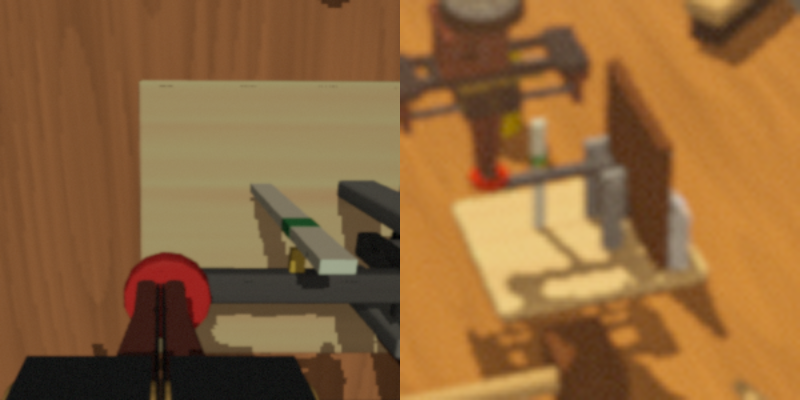

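The knob is held at z 106 with about 6 N. The arm is level and the pointer is at the green band. The board is upright against the fence, so I'm handing in.

```bash
python3 -c "
from station import manip
print(manip.close_job())"
```

```text
the job is handed in; nothing more can be done
None
```

I stood the dark drawer front in the jig about 2 mm off centre along the fence, let it go, and handed in at about 18 s still holding the knob level at z = 106 mm with about 6 N; I judged the board flush from the last camera view and the rise in force, without measuring it.

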